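# Reset a tripped grow-lamp driver through its service well

## Task

The lamp driver (the white box with cooling fins on two sides) has tripped. Push its sliding shutter fully open, reach a fingertip down into the well and press the sunken reset key all the way down, holding it there for about two seconds; then let it come up and push the shutter fully shut again. Only push with the fingertips: do not pinch the shutter's rib, do not shift or lift the driver, press nothing on the black dimmer box, and leave the socket, phone and spanner where they are.

Things in the scene. Friction and masses are not known exactly. Their poses are not given: they have to be found in the camera images.
- driver: Lamp driver: white box, 170 (x) by 180 (y) mm, 220 mm over the fins on its y sides, flat top 75 mm up; 2.3 kg, standing loose (slides if pushed with over 15 N). Origin: centre of its underside. Its x axis is the way the shutter opens, away from the robot at yaw 0. On its top two guide strips, 5 mm wide and high, run along x at y = +37.5 and -37.5 mm, from x = -55 to +67 mm.
- well_mouth (a point): Centre of the mouth of the well, level with the driver's top (75 mm up), at driver x = -30 mm, y = 0. The well is a straight upright rectangular hole, 36 mm along driver x and 60 mm along driver y, 35 mm deep; turned with the driver. Closed, the shutter covers it.
- key_top (a point): Centre of the top of the reset key, a grey round key 23 mm in diameter on the axis of the well; at rest its top is 23 mm below the well's mouth. Visible only with the shutter open.
- reset_key (a joint): How far the reset key is pressed: 0 at rest, 0.006 m fully down. A spring holds it up: 3 N starts it, 6 N brings it fully down; it comes up by itself.
- shutter (a joint): How far the shutter is open, in m: 0 shut, 0.048 fully open (end stops at both), along the driver's +x. From 0.041 the well is clear. 2 N of friction; it stays where left; may start up to 0.015 open. It is an aluminium plate 46 (driver x) by 69 (driver y) mm, its upper face 3.5 mm above the driver's top.
- rib_mid (a point): Middle of the shutter's upright rib, moving with it. The rib runs 40 mm along driver y, is 8 mm thick along driver x, stands 16 mm above the plate, 16 mm from the plate's centre towards +x. This point is 11.5 mm above the driver's top, at driver x = -14 mm when shut, +34 mm when fully open.
- rib_front: The front cheek of the rib (facing the well, driver -x): 3 by 40 by 15 mm; pushing it along driver +x opens the shutter. Origin: centre of its underside, 2.5 mm in front of the rib's middle plane.
- rib_rear: The rear cheek of the rib (facing driver +x): 3 by 40 by 15 mm; pushing it along driver -x shuts the shutter. Origin: centre of its underside, 2.5 mm behind the rib's middle plane.
- dimmer: Bystander: black plastic dimmer box, 90 by 120 by 45 mm high, fixed to the bench. Origin: centre of its underside.
- dimmer_button (a joint): Round push button, 26 mm in diameter, standing proud on the dimmer box; value: how far it is pressed (0 to 0.005 m). Not to be pressed.
- socket_mid (a point): Bystander: steel hexagon-driver socket, 23 mm in diameter, 28 mm high, 60 g, standing loose on the driver's top near its -y edge. The point is its centre, half-way up.
- phone: Bystander: black phone lying flat on the bench beyond the boxes, 76 by 160 by 9 mm. Origin: centre of its underside.
- spanner: Bystander: steel spanner 180 mm long lying along y on the bench beyond the boxes. Origin: on the bench under it.

How it is judged:
On the way, in this order (a step that is already met when the one before it is completed fails the run):
1. the shutter is pushed open until the well is clear, the key not yet pressed (value of joint shutter above 0.041 m and value of joint reset_key below 0.002 m), for 0.2 s.
2. the reset key is held down for at least 1 s, with the shutter open (value of joint shutter above 0.041 m and value of joint reset_key above 0.0045 m), for 1 s.
3. the key is up again and the shutter is pushed shut (value of joint shutter below 0.005 m and value of joint reset_key below 0.001 m), for 0.2 s.
At the end, for the whole second after the job is handed in: The shutter is shut to within 5 mm, the reset key is up (within 1 mm), the driver stands flat within 12 mm of where it stood, the dimmer's button is up, and the socket, phone and spanner are within 15 mm of where they were, the socket upright (all of step 3 and distance of driver from where it was at the start of the episode below 0.012 m and angle between driver's own z axis and vertical below 0.05 rad and linear speed of driver below 0.01 m/s and value of joint dimmer_button below 0.002 m and distance of each of socket_mid, phone, spanner from where it was at the start of the episode below 0.015 m and angle between socket_mid's own z axis and vertical below 0.15 rad); the robot touches nothing.
It fails at once if the driver is shifted by more than 12 mm, lifted or tipped (distance of driver from where it was at the start of the episode above 0.012 m or angle between driver's own z axis and vertical above 0.08 rad).
It fails at once if the shutter's rib is pinched (fingers press on its front and rear at once) (contact force between the fingers and rib_front above 2 N and contact force between the fingers and rib_rear above 2 N).
It fails at once if the dimmer's button is pressed (value of joint dimmer_button above 0.002 m).
It fails at once if the socket, phone or spanner is moved, lifted or knocked over (distance of any of socket_mid, phone, spanner from where it was at the start of the episode above 0.015 m or angle between socket_mid's own z axis and vertical above 0.3 rad).
It also fails if it takes over 58 s, if anything falls off the work surface, if the arm or the gripper's body presses on something with over 40 N, if the wrist force passes 120 N, or if a joint passes its speed limit or range.

## Robot

A 6-joint arm with a two-finger parallel gripper is mounted at the origin on the work surface. World frame = base frame: x ahead of the robot, y to its left, z up, the work surface at z = 0. Lengths are in m, angles in rad, forces in N, time in s.
With the tool pointing down it reaches from about 0.35 to 0.85 m from the base axis. Payload 8.1 kg.
Tool frame: the origin (TCP) lies between the finger pads; the fingertips stand 25 mm ahead of it and the grasp point (between the pads) lies 6 mm ahead of it (ctrl.tip_reach is the z of the fingertips in the tool frame, in m); z points along the fingers, y is the line along which they close (so a half turn about z gives the same grasp; the last joint's range is limited). The gripper opens to 93 mm and grips with 3 to 60 N. Pads are 15 mm wide; open, the fingers measure 128 mm over their backs; the gripper's body (75 mm by 188 mm) begins 65 mm behind the grasp point.
Start: joints at [1.191, 0.13, 1.488, -0, 1.523, -0.085], TCP at [0.174, 0.574, 0.244] pointing down, gripper open.
Joint ranges: [-2.96, 2.96], [-0.89, 2.26], [0.02, 2.5], [-1.34, 4.48], [0, 2.73], [-2.66, 2.66]. Speed limits (rad/s): [2.39, 2.39, 2.79, 3.14, 3.14, 3.14].

## Interface

Orientations are given as a 3x3 rotation matrix whose columns are the frame's x, y, z axes.
In Python, from station import ctrl gives the robot as it stands. The module is installed in compiled form; this text tells all that it offers.
- The arm moves only by the shell command python3 -m pendant 'ROWS' [OPENING] [FORCE]. ROWS is JSON, a list of rows, each a list of 2 entries, a list of its own where there are three numbers: the shift along the tool's x, y, z in units of 0.2 m (1.0 is 0.2 m), then the turn about the tool's z in units of 180 degrees (1.0 is 180 degrees). A call has 1 to 8 rows; each row is the pose to reach, as a shift and turn from the pose commanded when the call began, along the tool's axes at that moment, turning the shorter way round; what a row does not reach only later rows make up. A row lasts 1/12 s, in which the tool goes at most 41.7 mm and 7.16 degrees, less where a joint would pass 70% of its speed; a pose out of reach is approached as far as the arm can. A call with a number of a shift or a turn outside -1 to 1 is refused whole. A call with a gripper value outside its range is refused whole. OPENING is the opening, from -1 (shut) to 1 (fully open), set as the call begins (- or left out, the last holds). The fingers move at their own pace and stop on an object; FORCE is the grip in N (left out, the last holds). Time passes only in rows, so rows that repeat a pose let the fingers close. It gives the time, the measured TCP pose, the force, the opening and the grip force at its end, in the units of the state.
- ctrl.state(): the state, without advancing time (a new reading comes with each control period).
- ctrl.camera(name): name is "side" or "top"; returns the picture (400x640x3 uint8, red, green, blue); there is no depth.
- ctrl.camera_model(name): a dict with "mtx" (3x3 intrinsics, pixels), "extrinsics" (4x4, takes a point from camera to world coordinates). Camera axes: x right, y down, z forward; pixel columns grow to the right and rows downward; lengths in m; the calibration is good to about 2 mm. A picture is of the moment at which its call begins. camera_model takes no time and is no camera call.
- ctrl.hand_in(): hands the job in; it is judged then, once.
Trained networks look in the newest picture that a camera, given by its name, has taken for a name from the list of things; names that differ only in an ending like _2 or _b are one class to them, and where a whole thing is asked for, a point or a joint stands for the part that bears it (a point fixed in the world has none). Each returns a list of dicts, best first, with "confidence" (0 to 1); they miss things now and then, are a little off and sometimes report something else, mostly with a low value. They report only what shows in the picture. A call takes as long as a camera call.
- ctrl.spot_in(camera, thing): "bbox" ([centre column, centre row, width, height] in pixels, round what is visible of it).
- ctrl.landmark_of(camera, thing): "position" ([column, row] in pixels: a listed point, or the origin of a listed thing).
The state is a dict: "time_s": time; "qpos": joint angles; "qvel": joint speeds; "effort": joint torques, N m; "eef_pos": TCP position; "eef_rot": TCP orientation; "force": force on the tool from outside, world axes, zero at the start; "moment": the same for the moment, N m; "width": finger opening in m; "grip_force": force on a finger pad.
Only numpy, scipy, OpenCV 4.12 (cv2) and the standard library are available. Lean on these libraries where they do the work, as an engineer would, in place of code of your own. Each camera call takes 0.05 s, during which the arm holds its last target. There are 200 camera calls.

## Working session

There is one attempt and no reset: what is moved stays moved. The work goes in short steps, Python scripts to look and compute and a shell command to move; the robot and the scene stay as the last step left them, time stands still between calls to the robot, and variables do not carry over. Pictures are saved under pics/ and viewed, at most 10 in all, crops included, and the job is handed in when it is done.

```bash
mkdir -p pics; cat > h.py <<'E'
import numpy as np,cv2
from station import ctrl
def ray(cam,px):
    m=ctrl.camera_model(cam);E=np.array(m["extrinsics"]);K=np.array(m["mtx"])
    d=E[:3,:3]@np.linalg.inv(K)@np.array([px[0],px[1],1.]);return E[:3,3],d
def at(cam,px,z):
    o,d=ray(cam,px);return o+d*(z-o[2])/d[2]
def proj(cam,p):
    m=ctrl.camera_model(cam);E=np.linalg.inv(np.array(m["extrinsics"]));q=np.array(m["mtx"])@(E[:3,:3]@p+E[:3,3]);return q[:2]/q[2]
def save(cam,n):
    cv2.imwrite(f"pics/{n}.png",ctrl.camera(cam)[:,:,::-1])
E
python3 - <<'E'
from h import *
for c in("top","side"): save(c,c+"0")
s=ctrl.state();print(s["eef_pos"],s["eef_rot"],s["width"],ctrl.tip_reach)
for c in("top","side"):
  print(c,np.array(ctrl.camera_model(c)["extrinsics"])[:3,3].round(3))
  for t,z in(("driver",0),("rib_mid",.0865),("well_mouth",.075),("socket_mid",.089),("dimmer",0),("phone",0)):
    for r in ctrl.landmark_of(c,t)[:2]: print(c,t,np.round(r["position"],1),round(r["confidence"],2),at(c,r["position"],z).round(4))
E
```

```text
[0.17410421 0.57368144 0.24264865] [[-9.56875454e-01  2.90497792e-01 -6.30355312e-04]
 [ 2.90498442e-01  9.56874139e-01 -1.59266566e-03]
 [ 1.40504840e-04 -1.70709991e-03 -9.99998533e-01]] 0.09274489989042334 0.025
top [ 0.526 -0.049  0.883]
top driver [235.1 223.7] 0.92 [0.5768 0.1457 0.    ]
top driver [227.2 225.5] 0.51 [0.5725 0.1645 0.    ]
top rib_mid [226.  224.6] 0.77 [0.5699 0.1462 0.0865]
top well_mouth [227.3 236.3] 0.63 [0.545  0.1455 0.075 ]
top socket_mid [256.6 221.2] 0.57 [0.5769 0.0799 0.089 ]
top dimmer [391.9 246.8] 0.72 [ 0.5208 -0.229   0.    ]
top dimmer [343.1 136.5] 0.65 [ 0.7915 -0.1156  0.    ]
top phone [242.4 135.4] 0.84 [0.7946 0.133  0.    ]
top phone [234.8 223.4] 0.27 [0.5775 0.1464 0.    ]
side [0.427 0.62  0.64 ]
side driver [340.  312.7] 0.75 [0.5755 0.1454 0.    ]
side driver [227.8 275.8] 0.55 [0.794  0.1351 0.    ]
side rib_mid [343.4 281.4] 0.57 [0.5694 0.1509 0.0865]
side rib_mid [342.5 286.2] 0.5 [0.5677 0.1606 0.0865]
side well_mouth [362.7 289.9] 0.87 [0.5386 0.1477 0.075 ]
side socket_mid [349.2 245.1] 0.59 [0.5846 0.0735 0.089 ]
side dimmer [415.7 190.5] 0.66 [ 0.5222 -0.2319  0.    ]
side phone [228.2 271.6] 0.86 [0.7983 0.1258 0.    ]
```

```bash
python3 - <<'E'
import cv2
a=cv2.imread("pics/top0.png")[140:310,130:330];b=cv2.imread("pics/side0.png")[180:380,230:470]
a=cv2.resize(a,(470,400),interpolation=3);b=cv2.resize(b,(330,275),interpolation=3)
b=cv2.copyMakeBorder(b,0,125,0,0,0);cv2.imwrite("pics/c0.png",cv2.hconcat([a,b]))
E
```

```text
(no output)
```

View pics/c0.png

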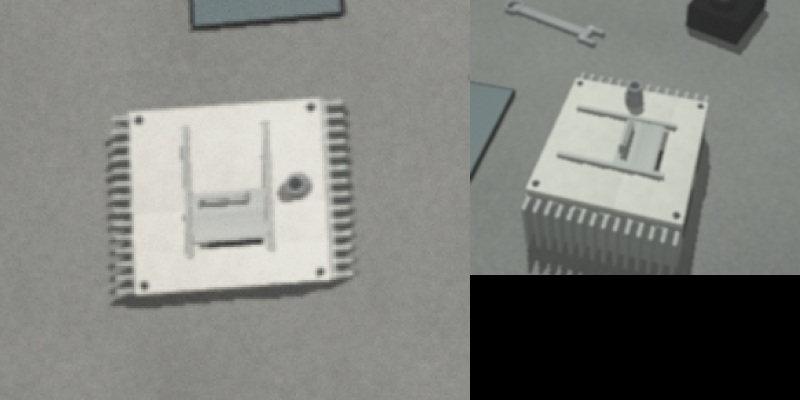

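View pics/top0.png

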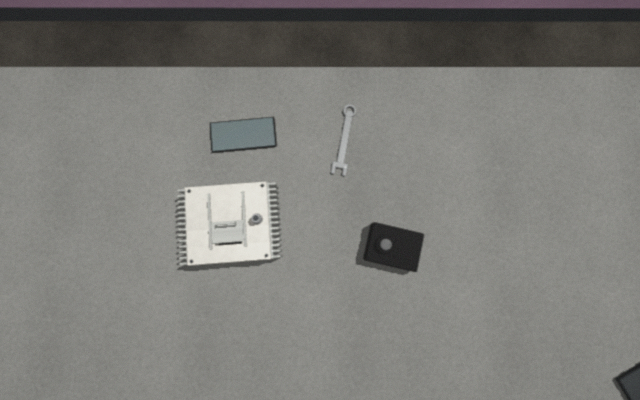

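The pictures show the driver with slight yaw, and the shutter a little open: a dark slot shows at its front, near top pixel (227,243). The socket is at (256,220). Next I'll fit the driver pose from the corner and guide pixels.

```bash
cat >> h.py <<'E'
def go(P,driver,yaw):
    "shift to driver-frame tip target, in pendant units"
    s=ctrl.state();R=np.array(s["eef_rot"]);c,n=np.cos(yaw),np.sin(yaw)
    w=np.array([driver[0]+c*P[0]-n*P[1],driver[1]+n*P[0]+c*P[1],.075+P[2]])
    tip=np.array(s["eef_pos"])+R[:,2]*.025
    u=R.T@(w-tip)/.2
    a=np.arctan2(R[1,1],R[0,1]); d=(yaw+np.pi/2-a+np.pi/2)%np.pi-np.pi/2
    return u.round(4),round(-d/np.pi,4)
E
python3 - <<'E'
from h import *
from scipy.optimize import least_squares
# crop pixels -> image; (driver x,y,z)
M=[((185,128),(.067,.0375,.08)),((190,257),(-.055,.0375,.08)),((265,122),(.067,-.0375,.08)),((272,250),(-.055,-.0375,.08)),
((130,112),(.085,.09,.075)),((325,98),(.085,-.09,.075)),((331,280),(-.085,-.09,.075)),((135,296),(-.085,.09,.075))]
U=[(130+u/2.35,140+v/2.353) for (u,v),_ in M]
f=lambda q:np.concatenate([proj("top",np.array([q[0]+np.cos(q[2])*p[0]-np.sin(q[2])*p[1],q[1]+np.sin(q[2])*p[0]+np.cos(q[2])*p[1],p[2]]))-u for u,(_,p) in zip(U,M)])
r=least_squares(f,[.576,.146,0.05]);print(r.x,r.fun.round(1))
d=r.x
rib=at("top",(226,224.6),.0865);c,n=np.cos(d[2]),np.sin(d[2]);e=rib[:2]-d[:2];print("rib drv",c*e[0]+n*e[1],-n*e[0]+c*e[1])
rs=at("top",(130+224/2.35,140+200/2.353),.09);e=rs[:2]-d[:2];print("rib px",c*e[0]+n*e[1],-n*e[0]+c*e[1])
for P in((-.035,0,.06),):print(go(P,d[:2],d[2]))
E
```

```text
[0.57396021 0.14507623 0.06855773] [ 0.3 -0.7  0.1  0.3  0.3 -0.5 -0.   0.8  0.3  0.1 -1.6  0.4  0.2  0.2
  0.4 -0.6]
rib drv -0.0039723328157457 0.001414004064149871
rib px -0.004974901359451037 0.002066633631667199
(array([-2.3718, -1.5344,  0.4183]), np.float64(-0.1156))
```

```bash
python3 -m pendant '[[[-1,-0.65,0],0],[[-1,-0.65,0],0],[[-1,-0.65,0],0],[[-1,-0.65,0],0],[[-1,-0.65,0],0],[[-1,-0.65,0],0]]' -1 10; python3 -m pendant '[[[-1,-0.65,0],-0.1156],[[-1,-0.65,0],-0.1156],[[-1,-0.65,0],-0.1156],[[-1,-0.65,0],-0.1156],[[-1,-0.65,0],-0.1156],[[-1,-0.65,0],-0.1156],[[-1,-0.65,0],-0.1156]]'
python3 -c "
from h import *
print(go((-.034,0,.06),(.574,.145),.067))"
```

```text
time_s: 1.2
eef_pos: [0.3295, 0.3892, 0.2438]
eef_rot: [[-0.957, 0.291, 0.001], [0.291, 0.957, -0.0], [-0.001, -0.0, -1.0]]
force: [-0.1, -0.7, 0.0]
width: 0.0571
grip_force: 0.0
time_s: 1.78
eef_pos: [0.485, 0.2039, 0.2438]
eef_rot: [[-0.998, -0.063, 0.002], [-0.063, 0.998, -0.002], [-0.002, -0.002, -1.0]]
force: [0.5, 1.0, 0.3]
width: 0.011
grip_force: 0.0
(array([-0.2548, -0.3213,  0.42  ]), np.float64(-0.0012))
```

```bash
python3 -m pendant '[[[-0.255,-0.32,0],0],[[-0.255,-0.32,0],0],[[-0.255,-0.32,0.2],0],[[-0.255,-0.32,0.38],0],[[-0.255,-0.32,0.38],0],[[-0.255,-0.32,0.38],0],[[-0.255,-0.32,0.38],0]]'
python3 - <<'E'
from h import *
print(go((-.034,0,.008),(.574,.145),.067))
for c in("top","side"): save(c,c+"1")
a=cv2.imread("pics/top1.png")[160:290,160:300];b=cv2.imread("pics/side1.png")[190:370,240:440]
cv2.imwrite("pics/c1.png",cv2.hconcat([cv2.resize(a,(400,400),interpolation=2),cv2.resize(b,(400,400),interpolation=2)]))
E
```

```text
time_s: 2.37
eef_pos: [0.5371, 0.1494, 0.1695]
eef_rot: [[-0.998, -0.069, 0.001], [-0.069, 0.998, 0.0], [-0.001, 0.0, -1.0]]
force: [0.5, -0.2, 0.2]
width: 0.0004
grip_force: 0.0
(array([-0.0118, -0.0344,  0.3073]), np.float64(0.0007))
```

View pics/c1.png

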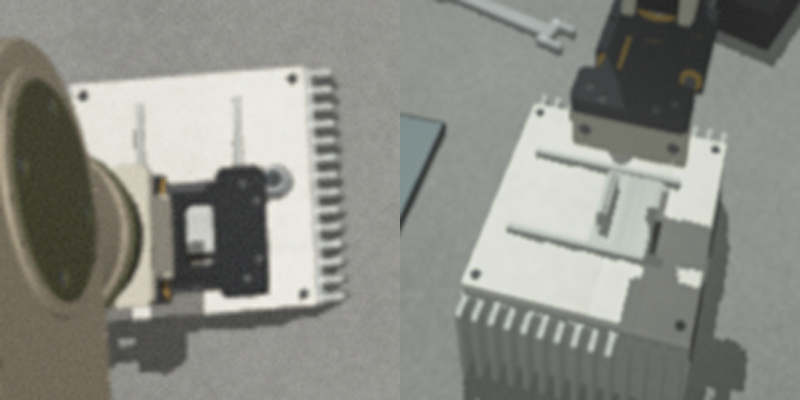

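The fingertips are above the front of the driver with the rib visible (side crop around (610,205)), and nothing is touching. Next I go down in front of the rib.

```bash
python3 -m pendant '[[[-0.012,-0.034,0.1],0],[[-0.012,-0.034,0.2],0],[[-0.012,-0.034,0.26],0],[[-0.012,-0.034,0.29],0],[[-0.012,-0.034,0.305],0],[[-0.012,-0.034,0.305],0]]'
python3 - <<'E'
from h import *
print(go((-.034,0,.008),(.574,.145),.067),proj("side",np.array(ctrl.state()["eef_pos"])-[0,0,.025]))
save("side","side2")
b=cv2.imread("pics/side2.png")[190:370,240:440]
cv2.imwrite("pics/c2.png",cv2.resize(b,(600,540),interpolation=2))
E
```

```text
time_s: 2.97
eef_pos: [0.5398, 0.1424, 0.107]
eef_rot: [[-0.998, -0.069, 0.0], [-0.069, 0.998, 0.0], [-0.0, 0.0, -1.0]]
force: [-0.9, 0.6, -1.4]
width: 0.0005
grip_force: 0.0
(array([-0.0017,  0.0014, -0.0048]), np.float64(0.0005)) [363.11934279 284.24590228]
```

View pics/c2.png

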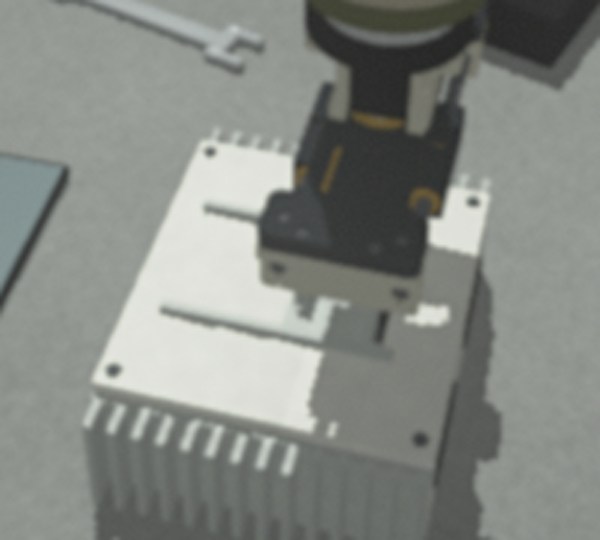

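The tip is in front of the rib, low over the plate, with the rib end visible at crop (310,305). Next I push along driver +x, which is tool -x.

```bash
python3 -m pendant '[[[-0.03,0,0],0],[[-0.06,0,0],0],[[-0.08,0,0],0],[[-0.1,0,0],0],[[-0.12,0,0],0],[[-0.14,0,0],0],[[-0.16,0,0],0],[[-0.18,0,0],0]]'; python3 -m pendant '[[[-0.01,0,0],0],[[-0.025,0,0],0],[[-0.04,0,0],0],[[-0.055,0,0],0],[[-0.07,0,0],0],[[-0.08,0,0],0],[[-0.08,0,0],0],[[-0.08,0,0],0]]'
python3 -c "
from h import *
print(go((.0225,0,.008),(.574,.145),.067))
for r in ctrl.landmark_of('side','driver')[:1]:print(at('side',r['position'],0))"
```

```text
time_s: 3.68
eef_pos: [0.5758, 0.1446, 0.1065]
eef_rot: [[-0.998, -0.068, -0.0], [-0.068, 0.998, 0.0], [0.0, 0.0, -1.0]]
force: [-2.2, 0.3, 2.1]
width: 0.0005
grip_force: 1.1
time_s: 4.35
eef_pos: [0.5919, 0.1456, 0.1067]
eef_rot: [[-0.998, -0.068, 0.001], [-0.068, 0.998, -0.0], [-0.001, -0.0, -1.0]]
force: [-0.5, 0.7, -0.4]
width: 0.0006
grip_force: 0.0
(array([-0.0228,  0.0031, -0.0065]), np.float64(0.0004))
[0.57544243 0.1538457  0.        ]
```

```bash
python3 -m pendant '[[[-0.005,0,0],0],[[-0.01,0,0],0],[[-0.015,0,0],0],[[-0.015,0,0],0]]';python3 -m pendant '[[[-0.004,0,0],0],[[-0.008,0,0],0],[[-0.008,0,0],0]]'
```

```text
time_s: 4.73
eef_pos: [0.5946, 0.1458, 0.1067]
eef_rot: [[-0.998, -0.068, 0.0], [-0.068, 0.998, -0.0], [-0.0, -0.0, -1.0]]
force: [-0.9, -0.4, 0.8]
width: 0.0004
grip_force: 0.6
time_s: 4.98
eef_pos: [0.5959, 0.146, 0.1066]
eef_rot: [[-0.998, -0.068, -0.001], [-0.068, 0.998, -0.0], [0.001, -0.0, -1.0]]
force: [-4.9, -1.5, 2.7]
width: 0.0004
grip_force: 2.0
```

```bash
python3 -m pendant '[[[-0.005,0,0],0],[[-0.005,0,0],0],[[-0.005,0,0],0]]';python3 -m pendant '[[[0.05,0,0],0],[[0.05,0,-0.1],0],[[0.1,0,-0.3],0],[[0.2,0,-0.4],0],[[0.255,0,-0.4],0],[[0.255,0,-0.4],0],[[0.255,0,-0.4],0]]'
python3 - <<'E'
from h import *
for c in("top","side"): 
  save(c,c+"3")
  for t,z in(("driver",0),("rib_mid",.0865),("well_mouth",.075),("key_top",.052),("socket_mid",.089)):
    for r in ctrl.landmark_of(c,t)[:1]: print(c,t,np.round(r["position"],1),round(r["confidence"],2),at(c,r["position"],z).round(4))
print(go((-.03,0,-.02),(.574,.145),.067))
a=cv2.imread("pics/top3.png")[160:290,160:300];b=cv2.imread("pics/side3.png")[190:370,240:440]
cv2.imwrite("pics/c3.png",cv2.hconcat([cv2.resize(a,(400,400),interpolation=2),cv2.resize(b,(400,400),interpolation=2)]))
E
```

```text
time_s: 5.23
eef_pos: [0.596, 0.146, 0.1065]
eef_rot: [[-0.998, -0.068, -0.003], [-0.068, 0.998, -0.0], [0.003, -0.0, -1.0]]
force: [-8.7, -1.5, 5.8]
width: -0.0
grip_force: 4.4
time_s: 5.82
eef_pos: [0.5465, 0.1427, 0.1868]
eef_rot: [[-0.998, -0.068, 0.001], [-0.068, 0.998, 0.0], [-0.001, 0.0, -1.0]]
force: [0.4, 0.3, 0.2]
width: 0.0003
grip_force: 0.0
top rib_mid [226.  205.9] 0.6 [0.6105 0.1473 0.0865]
top well_mouth [226.8 236.9] 0.73 [0.5437 0.1465 0.075 ]
top key_top [226.6 205.4] 0.68 [0.6153 0.1545 0.052 ]
top socket_mid [259.5 217. ] 0.63 [0.586  0.0738 0.089 ]
side driver [339.2 316. ] 0.56 [0.5746 0.1522 0.    ]
side rib_mid [318.1 276.4] 0.89 [0.6101 0.1544 0.0865]
side well_mouth [363.7 289. ] 0.93 [0.5376 0.1454 0.075 ]
side key_top [357.9 297.6] 0.67 [0.5459 0.1463 0.052 ]
side socket_mid [416.4 192.6] 0.67 [ 0.5064 -0.1074  0.089 ]
(array([0.0106, 0.0028, 0.5326]), np.float64(0.0004))
```

View pics/c3.png

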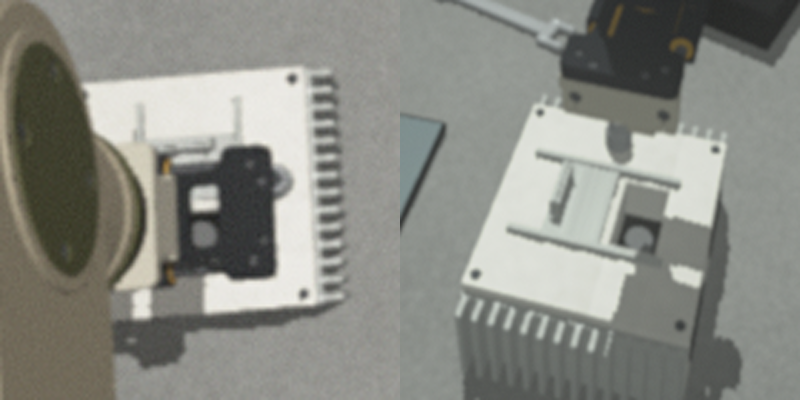

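The shutter is fully open. The well and key are clear (side crop (637,238), top crop (204,235)), and the end-stop contact confirms the fitted pose. Next I go down into the well.

```bash
python3 -m pendant '[[[0.01,0.003,0.15],0],[[0.01,0.003,0.3],0],[[0.01,0.003,0.4],0],[[0.01,0.003,0.45],0],[[0.01,0.003,0.5],0],[[0.01,0.003,0.53],0],[[0.01,0.003,0.53],0]]'
python3 -c "
from h import *
print(go((-.03,0,-.029),(.574,.145),.067))"
```

```text
time_s: 7.0
eef_pos: [0.544, 0.143, 0.0801]
eef_rot: [[-0.998, -0.068, -0.001], [-0.068, 0.998, -0.0], [0.001, -0.0, -1.0]]
force: [-0.2, 0.4, 0.1]
width: 0.0001
grip_force: 0.0
(array([-0.0006, -0.0002,  0.0453]), np.float64(0.0004))
```

```bash
python3 -m pendant '[[[0,0,0.01],0],[[0,0,0.02],0],[[0,0,0.03],0],[[0,0,0.04],0],[[0,0,0.046],0],[[0,0,0.048],0],[[0,0,0.048],0],[[0,0,0.048],0]]'
```

```text
time_s: 7.67
eef_pos: [0.5453, 0.1432, 0.0721]
eef_rot: [[-0.998, -0.068, 0.002], [-0.068, 0.998, 0.0], [-0.002, 0.0, -1.0]]
force: [0.0, 1.2, 5.0]
width: 0.0007
grip_force: 2.7
```

```bash
python3 -m pendant '[[[0,0,0.005],0],[[0,0,0.01],0],[[0,0,0.012],0],[[0,0,0.012],0],[[0,0,0.012],0],[[0,0,0.012],0],[[0,0,0.012],0],[[0,0,0.012],0]]'
```

```text
time_s: 8.33
eef_pos: [0.5454, 0.1433, 0.0711]
eef_rot: [[-0.998, -0.068, 0.003], [-0.068, 0.998, 0.0], [-0.003, 0.0, -1.0]]
force: [-5.3, -1.7, 18.5]
width: 0.0003
grip_force: 9.0
```

The key is at its bottom stop. I'll hold it for about 2 s, then go straight up.

```bash
for i in 1 2 3; do python3 -m pendant '[[[0,0,0],0],[[0,0,0],0],[[0,0,0],0],[[0,0,0],0],[[0,0,0],0],[[0,0,0],0],[[0,0,0],0],[[0,0,0],0]]' | grep -E "time|force|eef_pos"; done
python3 -m pendant '[[[0,0,-0.03],0],[[0,0,-0.1],0],[[0,0,-0.2],0],[[0,0,-0.35],0],[[0,0,-0.45],0],[[0,0,-0.45],0],[[0,0,-0.45],0]]'
python3 -c "
from h import *
print(go((.054,0,.05),(.574,.145),.067))"
```

```text
time_s: 9.0
eef_pos: [0.5454, 0.1433, 0.0712]
force: [-4.3, -0.3, 17.9]
grip_force: 9.0
time_s: 9.67
eef_pos: [0.5454, 0.1432, 0.0712]
force: [-5.5, 0.2, 18.0]
grip_force: 9.0
time_s: 10.33
eef_pos: [0.5454, 0.1433, 0.0712]
force: [-5.4, -1.2, 17.9]
grip_force: 9.0
time_s: 10.92
eef_pos: [0.545, 0.1432, 0.1599]
eef_rot: [[-0.998, -0.068, 0.003], [-0.068, 0.998, 0.0], [-0.003, 0.0, -1.0]]
force: [-0.0, 0.0, 0.1]
width: 0.0004
grip_force: 0.0
(array([-0.4149, -0.0014,  0.0507]), np.float64(0.0005))
```

```bash
python3 -m pendant '[[[-0.15,0,0],0],[[-0.3,0,0],0],[[-0.415,0,0],0],[[-0.415,0,0.05],0],[[-0.415,0,0.1],0],[[-0.415,0,0.1],0],[[-0.415,0,0.1],0]]'
python3 - <<'E'
from h import *
print(go((.054,0,.009),(.574,.145),.067))
for c in("top","side"): save(c,c+"4")
a=cv2.imread("pics/top4.png")[160:290,160:300];b=cv2.imread("pics/side4.png")[190:370,240:440]
cv2.imwrite("pics/c4.png",cv2.hconcat([cv2.resize(a,(400,400),interpolation=2),cv2.resize(b,(400,400),interpolation=2)]))
E
```

```text
time_s: 11.5
eef_pos: [0.6245, 0.1485, 0.1358]
eef_rot: [[-0.998, -0.068, -0.005], [-0.068, 0.998, -0.001], [0.005, -0.0, -1.0]]
force: [-0.7, 0.2, 1.0]
width: 0.0003
grip_force: 0.0
(array([-0.0184, -0.0006,  0.134 ]), np.float64(0.0005))
```

View pics/c4.png

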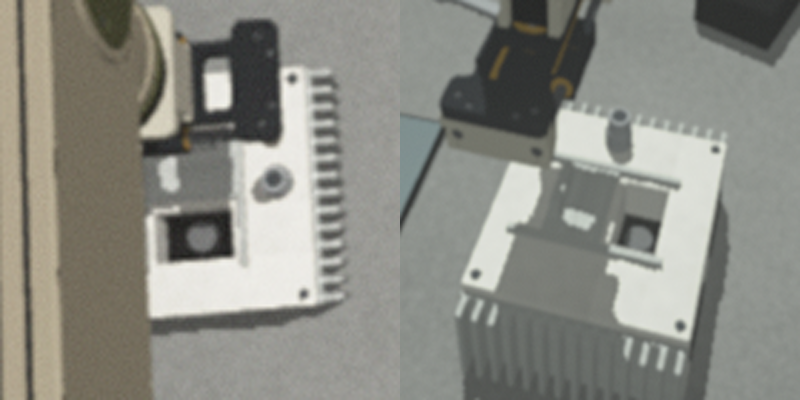

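The well is open with the key up (top crop (202,237)), and the hand is beyond the rib. I'll let it settle, then go down behind the rib.

```bash
python3 -m pendant '[[[-0.005,0,0],0],[[-0.005,0,0],0],[[-0.005,0,0.04],0],[[-0.005,0,0.07],0],[[-0.005,0,0.07],0]]'
python3 -c "
from h import *
print(go((.054,0,.009),(.574,.145),.067))"
```

```text
time_s: 12.02
eef_pos: [0.6268, 0.1486, 0.1226]
eef_rot: [[-0.998, -0.068, -0.003], [-0.068, 0.998, -0.0], [0.003, -0.0, -1.0]]
force: [-0.5, -0.5, -0.7]
width: 0.0009
grip_force: 0.0
(array([-0.0057, -0.0004,  0.0679]), np.float64(0.0004))
```

```bash
python3 -m pendant '[[[-0.005,0,0.02],0],[[-0.005,0,0.045],0],[[-0.005,0,0.067],0],[[-0.005,0,0.067],0],[[-0.005,0,0.067],0]]'
python3 -c "
from h import *
print(go((-.0025,0,.009),(.574,.145),.067))"
```

```text
time_s: 12.43
eef_pos: [0.6286, 0.1488, 0.1106]
eef_rot: [[-0.998, -0.068, -0.001], [-0.068, 0.998, -0.0], [0.001, -0.0, -1.0]]
force: [-0.6, -0.0, -0.6]
width: 0.0006
grip_force: 0.0
(array([ 2.861e-01, -2.000e-04,  8.300e-03]), np.float64(0.0004))
```

```bash
python3 -m pendant '[[[0.02,0,0.005],0],[[0.04,0,0.005],0],[[0.06,0,0.005],0],[[0.08,0,0.005],0],[[0.1,0,0.005],0],[[0.12,0,0.005],0],[[0.14,0,0.005],0],[[0.15,0,0.005],0]]';python3 -m pendant '[[[0.02,0,0],0],[[0.04,0,0],0],[[0.06,0,0],0],[[0.08,0,0],0],[[0.1,0,0],0],[[0.115,0,0],0],[[0.12,0,0],0],[[0.12,0,0],0]]'
python3 -c "
from h import *
print(go((-.0025,0,.009),(.574,.145),.067))"
```

```text
time_s: 13.1
eef_pos: [0.5987, 0.1467, 0.1105]
eef_rot: [[-0.998, -0.068, 0.0], [-0.068, 0.998, -0.0], [-0.0, -0.0, -1.0]]
force: [2.2, -0.5, -1.2]
width: 0.0005
grip_force: 1.0
time_s: 13.77
eef_pos: [0.5746, 0.1453, 0.1102]
eef_rot: [[-0.998, -0.068, -0.001], [-0.068, 0.998, 0.0], [0.001, 0.0, -1.0]]
force: [0.8, -0.7, 0.2]
width: 0.0004
grip_force: 0.2
(array([ 0.0157, -0.0011,  0.0061]), np.float64(0.0005))
```

```bash
python3 -m pendant '[[[0.005,0,0],0],[[0.01,0,0],0],[[0.012,0,0],0],[[0.012,0,0],0],[[0.012,0,0],0]]';python3 -m pendant '[[[0.003,0,0],0],[[0.006,0,0],0],[[0.006,0,0],0],[[0.006,0,0],0]]'
```

```text
time_s: 14.18
eef_pos: [0.5739, 0.1453, 0.1104]
eef_rot: [[-0.998, -0.068, 0.003], [-0.068, 0.998, 0.001], [-0.003, 0.0, -1.0]]
force: [7.5, 1.0, -4.4]
width: 0.0004
grip_force: 3.9
time_s: 14.52
eef_pos: [0.5736, 0.1452, 0.1104]
eef_rot: [[-0.998, -0.068, 0.005], [-0.068, 0.998, 0.001], [-0.005, 0.0, -1.0]]
force: [12.9, 0.8, -6.2]
width: 0.0005
grip_force: 6.1
```

```bash
python3 -m pendant '[[[-0.04,0,0],0],[[-0.05,0,-0.15],0],[[-0.05,0,-0.3],0],[[-0.05,0,-0.5],0],[[0.1,0,-0.7],0],[[0.3,0,-0.7],0],[[0.5,0,-0.7],0],[[0.6,0,-0.7],0]]' | head -2; python3 -m pendant '[[[0.15,0,0],0],[[0.15,0,0],0],[[0.15,0,0],0]]'
python3 - <<'E'
from h import *
for c in("top","side"):
  save(c,c+"5")
  for t,z in(("driver",0),("rib_mid",.0865),("socket_mid",.089)):
    for r in ctrl.landmark_of(c,t)[:1]: print(c,t,np.round(r["position"],1),round(r["confidence"],2),at(c,r["position"],z).round(4))
a=cv2.imread("pics/top5.png")[160:290,160:300];b=cv2.imread("pics/side5.png")[190:370,240:440]
cv2.imwrite("pics/c5.png",cv2.hconcat([cv2.resize(a,(400,400),interpolation=2),cv2.resize(b,(400,400),interpolation=2)]))
E
```

```text
time_s: 15.18
eef_pos: [0.449, 0.1368, 0.2508]
time_s: 15.43
eef_pos: [0.4209, 0.1348, 0.2504]
eef_rot: [[-0.998, -0.069, 0.0], [-0.069, 0.998, 0.0], [-0.0, 0.0, -1.0]]
force: [0.6, 0.2, 1.3]
width: 0.0002
grip_force: 0.0
top driver [232.5 228.6] 0.92 [0.5651 0.1516 0.    ]
top rib_mid [226.7 230. ] 0.68 [0.5583 0.1444 0.0865]
side driver [338.3 315.4] 0.78 [0.5764 0.1516 0.    ]
side rib_mid [349.4 279. ] 0.71 [0.5621 0.1431 0.0865]
side socket_mid [348.8 247.9] 0.78 [0.5832 0.0801 0.089 ]
```

View pics/c5.png

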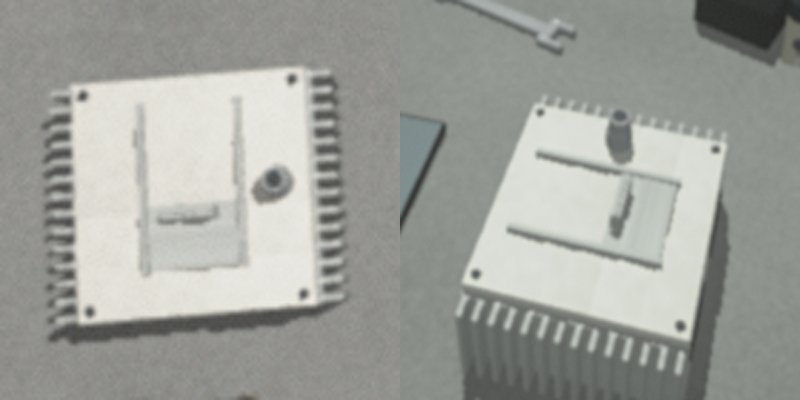

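The shutter is shut, with no dark slot left in the top crop near (195,268). The socket is upright in its place and the driver has not moved.

```bash
python3 -c "
from h import *
print(ctrl.hand_in())"
```

```text
the job is handed in; nothing more can be done
None
```

I pushed the shutter open to its stop, held the reset key fully down for over two seconds and let it up. I then pushed the shutter shut and handed the job in; the last pictures show the shutter shut and the driver and socket in place, but `hand_in()` gave no verdict.

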